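# Lock a lino block in the mounting press

## Robot

A 6-joint arm with a two-finger parallel gripper is mounted at the origin on a cart in front of the work surface, level with it; the furniture and walls round the work are solid. World frame = base frame: x ahead of the robot, y to its left, z up, the work surface at z = 0. Lengths are in m, angles in rad, forces in N, time in s.
With the tool pointing down it reaches from about 0.35 to 0.875 m from the base axis. Payload 4.2 kg.
Tool frame: the origin (TCP) lies midway between the tips of the shut fingers; the grasp point (between the pads) lies 19 mm behind it; z points along the fingers, y is the line along which they close (so a half turn about z gives the same grasp; the last joint's range is limited). The gripper opens to 87 mm and grips with 3 to 60 N. Pads are 19 mm wide; open, the fingers measure 117 mm over their backs; the gripper's body (75 mm by 190 mm) begins 51 mm behind the grasp point.
Start: joints at [-0.866, 0.385, 0.008, 0, -1.194, -0.259], TCP at [0.269, -0.564, 0.223] pointing down, gripper open.
Joint ranges: [-3.14, 3.14], [-1.21, 2.06], [-1.07, 1.41], [-3.16, 2.05], [-2.99, -0.16], [-3.1, 3.1]. Speed limits (rad/s): [2.79, 2.79, 3.14, 3.14, 3.14, 3.14].

## Interface

Orientations are given as a unit quaternion [w, x, y, z].
In Python, from station import ctrl gives the robot as it stands.
- The arm moves only by the shell command python3 -m handwheel 'ROWS'. ROWS is JSON, a list of rows, each an object with "xyz": the shift along the tool's x, y, z scaled (see below), a list of three; "turn": the turn, a rotation vector about the tool's x, y, z scaled (see below), a list of three; "claw": the closure, from 0 (fully open) to 1 (shut). In form: [{"xyz": [dx, dy, dz], "turn": [rx, ry, rz], "claw": claw}, ...]. A call has 1 to 12 rows; each row is the pose to reach, as a shift and turn from the pose commanded when the call began, along the tool's axes at that moment, turning the shorter way round; what a row does not reach only later rows make up. The controller multiplies each number of a shift by 0.2 m and each number of a turn by pi rad. A row lasts 1/10 s, in which the tool goes at most 50 mm and 8.59 degrees, less where a joint would pass 70% of its speed; a pose out of reach is approached as far as the arm can. A call with a number of a shift or a turn outside -1 to 1 is refused whole. A call with a gripper value outside its range is refused whole. The fingers move at their own pace and stop on an object; the grip force is fixed at half the most. Time passes only in rows, so rows that repeat a pose let the fingers close. It gives the time, the measured TCP pose, the force, the opening and the grip force at its end, in the units of the state.
- ctrl.sense(): the state, without advancing time (a new reading comes with each control period).
- ctrl.snapshot(name): name is "scene" or "top" or "wrist"; returns a dict with "color" (384x512x3 uint8, blue, green, red), "depth" (384x512 float32, m along the optical axis (not along the pixel's ray), 0 where there is no reading), "fx", "fy", "cx", "cy" (pixels), "R" (3x3) and "t" (3): a world point X has camera coordinates R X + t; the wrist camera has in their place "mount" (4x4, takes a point from camera to tool coordinates, whose origin is the TCP and whose axes are the flange's). Camera axes: x right, y down, z forward; pixel columns grow to the right and rows downward; lengths in m; the calibration is good to about 2 mm. A picture is of the moment at which its call begins: read the wrist's pose just before it.
- ctrl.finish_job(): hands the job in; it is judged then, once.
The state is a dict: "time_s": time; "joint_pos": joint angles; "dq": joint speeds; "effort": joint torques, N m; "eef_pos": TCP position; "orientation": TCP orientation; "contact_force": force on the tool from outside, world axes, zero at the start; "torque": the same for the moment, N m; "finger_gap": finger opening in m; "grasp_force": force on a finger pad.
Only numpy, scipy, OpenCV 4.12 (cv2) and the standard library are available. Lean on these libraries where they do the work, as an engineer would, in place of code of your own. Each camera call takes 0.05 s, during which the arm holds its last target. There are 200 camera calls.

## Task

The lino has just been glued to the printing block and must stay under pressure while it dries. Lay the block flat, lino side up as it lies now, squarely on the cork pad of the blue press, swing the press bar fully down onto it, and push the red-handled retaining pin fully home through both ears and the bar so that the bar stays locked. Leave the other things on the table where they are.

Things in the scene. Friction and masses are not known exactly. Their poses are not given: they have to be found in the camera images.
- press: Small fixed block-mounting press: blue base plate 116 x 200 x 12 mm with a cork pad (58 mm in x, 74 mm in y, top 14 mm above the table). Origin: under the centre of the cork pad, at table height. x: along the pin hole's axis; y: along the closed bar, towards the pivot (at y = +75 mm). The steel bar is 20 mm square; its hole for the pin is 135 mm from the pivot, where it is 30 mm wide and high
- press_bar (a joint): angle of the press bar about its pivot (rad): 0 fully down (level, holes in line, at its stop), about 1.6 upright, 2.0 leant right back. A stiff hinge: the bar stays where it is left. It starts leant back
- press_foot (a joint): travel of the sprung round foot (46 mm across) under the bar (m): 0 when free, about 0.004 when the bar is fully down on the block
- press_bed (a point): centre of the top of the cork pad, 14 mm above the table; its axes are the press's
- press_pivot (a point): centre of the bar's pivot, 62 mm above the table; the hinge axis is the press's x axis
- press_handle (a point): middle of the black rubber grip (16 mm across, 42 mm long, along the press's x) of the bar's cross handle on the press's -x side, 35 mm from the bar's middle plane. Moves with the bar: at bar angle a it lies 210 mm x cos(a) from the pivot towards the press's -y and 210 mm x sin(a) above the pivot. A second grip is mirrored on the +x side
- press_pinhole (a point): middle of the pin's seat, midway between the two steel ears at the press's y = -60 mm, 62 mm above the table. Each ear is 8 mm thick, 34 mm wide, its top 79 mm above the table; their outer faces lie at x = -20 and +20 mm. A 13 mm hole runs through both along x (this point's x axis); the bar's 13 mm hole lines up with them when the bar is fully down
- lock_pin: loose retaining pin lying flat: round steel shank, 10 mm across and 52 mm long with a round nose, and a flat red handle 30 mm long, 26 mm wide and 10 mm thick whose front face is the shoulder that stops it. Origin: on the shank's axis at the shoulder, 5 mm above the table at the start; x axis along the shank to the nose (at x = +52 mm), z across the flat of the handle
- lock_pin_grip (a point): middle of the pin's red handle, 15 mm behind the shoulder
- lock_pin_mid (a point): point on the pin's axis 20 mm ahead of the shoulder: it lies at press_pinhole when the pin is home, from either side
- block: the printing block: plywood faced with dark carved lino, 52 mm (its x) by 68 mm (its y), 24 mm high with the lino. Origin: centre of its underside. It fits the cork pad with its long side along the press's y
- baren: round wooden baren with a knob, 68 mm across, 44 mm high: leave alone
- ink_tin: closed ink tin with a dark label, 60 mm across, 38 mm high: leave alone
- gouge_a: lino gouge with a wooden handle, 127 mm long: leave alone
- gouge_b: lino gouge with a wooden handle, 126 mm long: leave alone
- glue_bottle: small amber dropper bottle, 33 mm across, 102 mm high: leave alone
There are look-alikes about, which are no part of the job. Leave any green or purple look-alike of the block alone.

How it is judged:
By the outcome, as a careful person would: the job done as asked, in the order asked, and still so for the second after the job is handed in, with the robot touching nothing.
It also fails if it takes over 72 s, if anything falls off the work surface, if the arm or the gripper's body presses on something with over 40 N, if the wrist force passes 120 N, or if a joint passes its speed limit or range.

## Working session

There is one attempt and no reset: what is moved stays moved. The work goes in short steps, Python scripts to look and compute and a shell command to move; the robot and the scene stay as the last step left them, time stands still between calls to the robot, and variables do not carry over. Pictures are saved under pics/ and viewed, at most 10 in all, crops included, and the job is handed in when it is done.

```bash
ls; mkdir -p pics
python3 - <<'E'
from station import ctrl
import cv2,numpy as np,pickle
s=ctrl.sense();print({k:np.round(v,3).tolist() for k,v in s.items()})
d={n:ctrl.snapshot(n) for n in("scene","top")}
pickle.dump(d,open('snap0.pkl','wb'))
for n in d: 
    print(n,d[n]['fx'],d[n]['R'],d[n]['t'])
cv2.imwrite('pics/top0.png',cv2.resize(d['top']['color'],(800,600),interpolation=cv2.INTER_CUBIC))
cv2.imwrite('pics/scene0.png',cv2.resize(d['scene']['color'],(800,600),interpolation=cv2.INTER_CUBIC))
E
```

```text
pics
{'time_s': 0.0, 'joint_pos': [-0.866, 0.386, 0.007, -0.001, -1.194, -0.259], 'dq': [0.003, -0.001, 0.001, 0.002, -0.0, 0.0], 'effort': [-0.0, -39.066, 18.74, 4.22, 0.011, -0.0], 'eef_pos': [0.269, -0.563, 0.221], 'orientation': [-0.0, -0.221, 0.975, 0.001], 'contact_force': [0.22, 0.145, -0.087], 'torque': [-0.024, -0.03, -0.03], 'grasp_force': 0.0, 'finger_gap': 0.087}
scene 475.22409872099774 [[-0.51676636 -0.8558116  -0.02321722]
 [-0.4748885   0.30910635 -0.82397462]
 [ 0.71234363 -0.41477678 -0.56615085]] [0.27154194 0.31550621 0.91932728]
top 416.462763152856 [[ 0.01387476 -0.99989985  0.00278915]
 [-0.9964495  -0.01405844 -0.08301058]
 [ 0.08304148 -0.00162749 -0.99654476]] [-0.00435563  0.54213239  1.47402039]
```

View pics/top0.png

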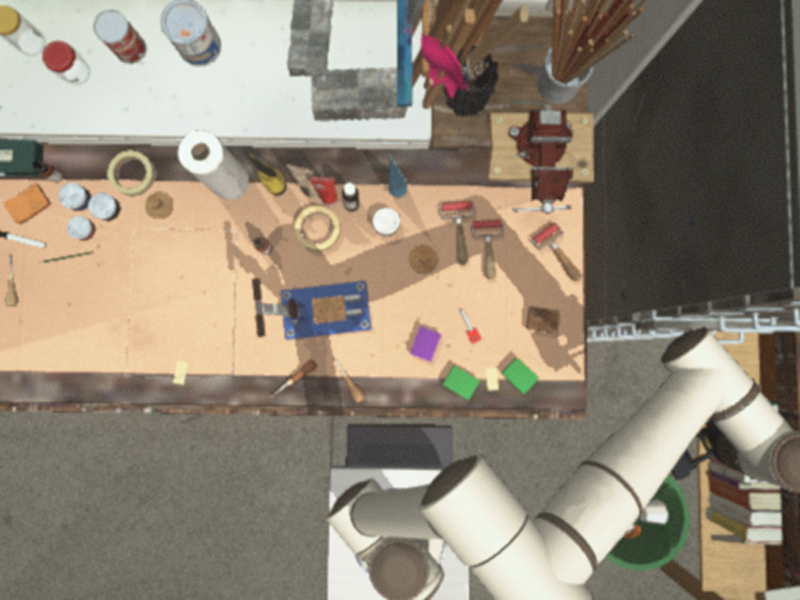

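View pics/scene0.png

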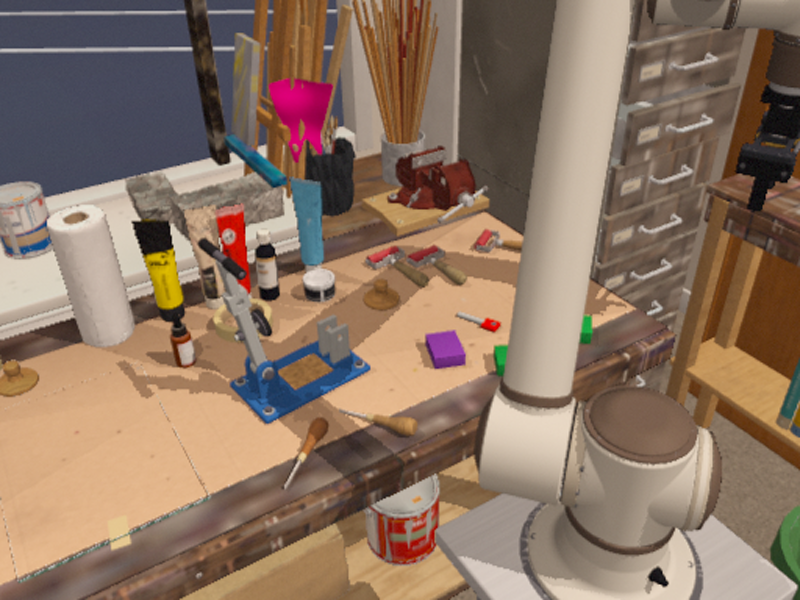

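The top view (800x600) shows the press at (328,310) with its pivot to the left (world +y), the dark block at (543,320), the red pin at (470,326) with its nose pointing up-left, and the green and purple decoys nearby. Next I'll turn these into positions.

```bash
cat > h.py <<'E'
import numpy as np,cv2,pickle
from scipy.spatial.transform import Rotation as Ro
def deproj(c,u,v,z=None,R=None,t=None):
    """pixels -> world; depth image used, or plane world z if given"""
    u=np.asarray(u,float);v=np.asarray(v,float)
    R=c['R'] if R is None else R; t=c['t'] if t is None else t
    ray=np.stack([(u-c['cx'])/c['fx'],(v-c['cy'])/c['fy'],np.ones_like(u)],-1)
    rw=ray@R; o=-R.T@t
    d=c['depth'][np.round(v).astype(int),np.round(u).astype(int)] if z is None else (z-o[2])/rw[...,2]
    return o+rw*np.asarray(d)[...,None]
def proj(c,X,R=None,t=None):
    R=c['R'] if R is None else R; t=c['t'] if t is None else t
    p=np.atleast_2d(X)@R.T+t
    return np.stack([c['fx']*p[:,0]/p[:,2]+c['cx'],c['fy']*p[:,1]/p[:,2]+c['cy']],-1)
def wristRT(c,s):
    """world->camera for wrist picture at state s"""
    q=s['orientation'];T=np.eye(4);T[:3,:3]=Ro.from_quat([q[1],q[2],q[3],q[0]]).as_matrix();T[:3,3]=s['eef_pos']
    M=np.linalg.inv(T@c['mount']);return M[:3,:3],M[:3,3]
def rect(c,mask,z,**k):
    n,l,st,ce=cv2.connectedComponentsWithStats(mask.astype(np.uint8))
    out=[]
    for i in range(1,n):
        if st[i,4]<15: continue
        v,u=np.nonzero(l==i);P=deproj(c,u,v,z,**k)
        r=cv2.minAreaRect(P[:,:2].astype(np.float32)*1000)
        out.append((st[i,4],np.round(P.mean(0),4).tolist(),np.round(r[0],1).tolist(),np.round(r[1],1).tolist(),round(r[2],1)))
    return out
E
python3 - <<'E'
from h import *
d=pickle.load(open('snap0.pkl','rb'));c=d['top'];im=c['color'];hsv=cv2.cvtColor(im,cv2.COLOR_BGR2HSV)
H,S,V=[hsv[...,i].astype(int) for i in range(3)]
roi=np.zeros(H.shape,bool);roi[170:250,150:375]=1
print('blue',rect(c,roi&(H>100)&(H<125)&(S>130),.012))
print('red',rect(c,roi&((H<6)|(H>174))&(S>180)&(V>120),.01))
b=np.zeros_like(roi);b[185:222,328:365]=1
print('block dark',rect(c,b&(V<130),.024))
big=cv2.resize(im[175:235,165:365],None,fx=4,fy=4,interpolation=cv2.INTER_CUBIC);cv2.imwrite('pics/c1.png',big)
for n,(u,v) in dict(block=(543,320),blk_r=(552,322),pinred=(474,335),cork=(329,309),hand=(258,307)).items():
    print(n,deproj(c,np.array([u*.64]),np.array([v*.64])).round(4), im[int(v*.64),int(u*.64)])
c=d['scene']
E
```

```text
blue []
red []
block dark [(np.int32(234), [0.4972, -0.3256, 0.024], [494.5, -322.8], [72.5, 52.0], 81.3)]
block [[ 0.4923 -0.324   0.0243]] [ 64  82 111]
blk_r [[ 0.4881 -0.3448  0.0235]] [56 73 93]
pinred [[ 0.4563 -0.1682  0.0047]] [ 77  85 235]
cork [[0.5114 0.168  0.0138]] [ 88 118 154]
hand [[0.4969 0.2749 0.2759]] [109 107 113]
```

View pics/c1.png

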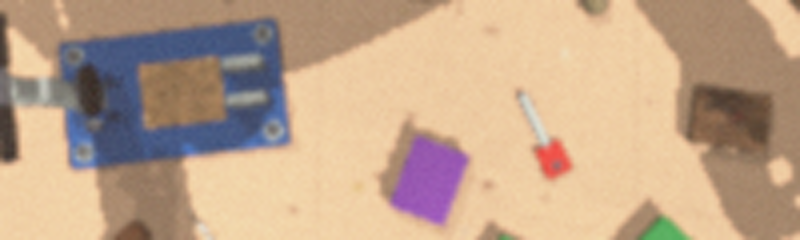

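The crop (raw = 165+x/4, 175+y/4) shows the base corners at (60,45), (277,20), (290,145), (72,168). The cork is at (140,65), (220,58), (226,120), (147,128). The pin runs from its nose at (519,92) to its handle at (553,160). The block corners are (692,85), (772,95), (766,155), (688,146).

```bash
cat >> h.py <<'E'
def go(pos,heading=None,s=None,R=None):
    """numbers for a row taking the tool to pos, pointing down with tool y at heading (deg)"""
    from station import ctrl
    s=s or ctrl.sense();q=s['orientation'];R0=Ro.from_quat([q[1],q[2],q[3],q[0]])
    if heading is not None:
        h=np.radians(heading);y=np.array([np.cos(h),np.sin(h),0]);z=np.array([0,0,-1.])
        R=Ro.from_matrix(np.stack([np.cross(y,z),y,z],1))
    x=R0.inv().apply(np.array(pos)-s['eef_pos'])/.2
    r=(R0.inv()*R).as_rotvec()/np.pi if R is not None else np.zeros(3)
    print('xyz',x.round(4).tolist(),'turn',r.round(4).tolist(),'dist',round(float(np.linalg.norm(x)*.2),3))
def st():
    from station import ctrl
    s=ctrl.sense();q=s['orientation'];y=Ro.from_quat([q[1],q[2],q[3],q[0]]).as_matrix()[:,1:]
    print('t',round(float(s['time_s']),2),'tcp',np.round(s['eef_pos'],4),'y',np.round(y[:,0],3),'z',np.round(y[:,1],3),'F',np.round(s['contact_force'],1),'gap',np.round(s['finger_gap'],4),'grip',np.round(s['grasp_force'],1),'j',np.round(s['joint_pos'],2))
E
python3 - <<'E'
from h import *
d=pickle.load(open('snap0.pkl','rb'));c=d['top']
def W(pts,z):
    p=np.array(pts)/4+np.array([165,175])-.375
    P=deproj(c,p[:,0],p[:,1],z);return P
B=W([(60,45),(277,20),(290,145),(72,168)],.012);print('base',B.round(3).tolist(),B.mean(0))
C=W([(140,65),(220,58),(226,120),(147,128)],.014);print('cork',C.mean(0))
e=(B[0]-B[1])+(B[3]-B[2]);print('press yaw',np.degrees(np.arctan2(-e[0],e[1])), np.linalg.norm(e)/2)
K=W([(692,85),(772,95),(766,155),(688,146)],.024);print('block',K.mean(0));e=(K[0]-K[1])+(K[3]-K[2]);print('block yaw',np.degrees(np.arctan2(-e[0],e[1])),np.linalg.norm(e)/2)
P=W([(519,92),(553,160)],.006);print('pin nose, grip',P);e=P[0]-P[1];print(np.degrees(np.arctan2(e[1],e[0])),np.linalg.norm(e))
st()
go([.47,-.30,.25],172)
E
```

```text
base [[0.553, 0.281, 0.012], [0.579, 0.085, 0.012], [0.465, 0.071, 0.012], [0.442, 0.267, 0.012]] [0.50975893 0.17617891 0.012     ]
cork [0.51118757 0.16837839 0.014     ]
press yaw 7.123065596631243 0.19731214242928757
block [ 0.49277126 -0.32216445  0.024     ]
block yaw -6.069384066659212 0.07113457446947583
pin nose, grip [[ 0.51660044 -0.13518421  0.006     ]
 [ 0.45543641 -0.1663169   0.006     ]]
26.97624093363767 0.06863149540313475
t 0.1 tcp [ 0.2693 -0.5634  0.2216] y [-0.431  0.902  0.002] z [-0.001  0.002 -1.   ] F [ 0.  -0.5  0.4] gap 0.0868 grip 0.0 j [-0.87  0.39  0.01 -0.   -1.19 -0.26]
xyz [-1.4734, 0.7561, -0.1407] turn [0.0006, 0.0003, -0.3137] dist 0.332
```

```bash
python3 -m handwheel '[{"xyz":[-0.74,0.38,-0.07],"turn":[0,0,0],"claw":0},{"xyz":[-0.74,0.38,-0.07],"turn":[0,0,0],"claw":0},{"xyz":[-0.74,0.38,-0.07],"turn":[0,0,0],"claw":0},{"xyz":[-0.74,0.38,-0.07],"turn":[0,0,0],"claw":0}]' && python3 -m handwheel '[{"xyz":[-0.73,0.38,-0.07],"turn":[0,0,-0.314],"claw":0},{"xyz":[-0.73,0.38,-0.07],"turn":[0,0,-0.314],"claw":0},{"xyz":[-0.73,0.38,-0.07],"turn":[0,0,-0.314],"claw":0},{"xyz":[-0.73,0.38,-0.07],"turn":[0,0,-0.314],"claw":0},{"xyz":[-0.73,0.38,-0.07],"turn":[0,0,-0.314],"claw":0},{"xyz":[-0.73,0.38,-0.07],"turn":[0,0,-0.314],"claw":0},{"xyz":[-0.73,0.38,-0.07],"turn":[0,0,-0.314],"claw":0},{"xyz":[-0.73,0.38,-0.07],"turn":[0,0,-0.314],"claw":0},{"xyz":[-0.73,0.38,-0.07],"turn":[0,0,-0.314],"claw":0}]'
python3 - <<'E'
from h import *
from station import ctrl
st();s=ctrl.sense();c=ctrl.snapshot('wrist');pickle.dump((s,c),open('w1.pkl','wb'))
R,t=wristRT(c,s);print('cam',-R.T@t,'axis',R[2],'fx',c['fx']);print(c['mount'].round(3).tolist())
cv2.imwrite('pics/w1.png',c['color']);
for X in ([.493,-.322,.024],[.455,-.166,.006],[.517,-.135,.006]): print(proj(c,X,R,t))
E
```

```text
time_s: 0.5
eef_pos: [0.3721, -0.4286, 0.2368]
orientation: [0.0, -0.223, 0.975, 0.0]
contact_force: [-0.1, 0.2, -0.3]
finger_gap: 0.087
grasp_force: 0.0
time_s: 1.4
eef_pos: [0.469, -0.2999, 0.2502]
orientation: [-0.0, -0.656, 0.755, 0.0]
contact_force: [-0.6, 0.1, 0.5]
finger_gap: 0.0868
grasp_force: 0.0
t 1.4 tcp [ 0.469  -0.2999  0.2502] y [-0.99   0.14   0.001] z [-0.001  0.    -1.   ] F [-0.6  0.1  0.5] gap 0.0868 grip 0.0 j [-0.28  0.25 -0.12 -0.   -1.2   0.14]
cam [ 0.45757065 -0.37848897  0.41248626] axis [ 0.03970253  0.28582811 -0.95745809] fx 287.13233698048265
[[0.001, -0.958, -0.288, 0.079], [1.0, 0.001, 0.0, 0.0], [0.0, -0.288, 0.958, -0.162], [0.0, 0.0, 0.0, 1.0]]
[[236.01757776 150.62190122]]
[[276.59334477 243.80496736]]
[[240.54951839 265.93883694]]
```

View pics/w1.png

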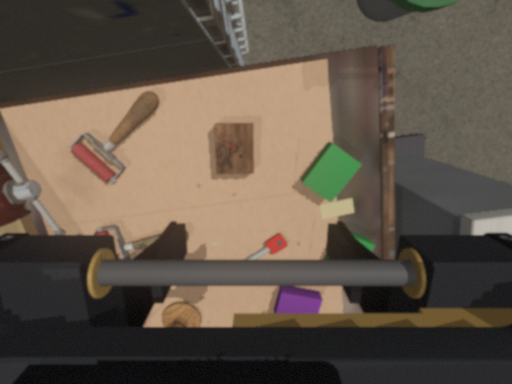

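The wrist view shows the block at (234,150) and the pin handle at (277,243), both within about 1-2 px of prediction. I'll refine the block position from this view.

Run:
```python
from h import *
s,c=pickle.load(open('w1.pkl','rb'));R,t=wristRT(c,s)
P=None;D=c['depth']
u,v=np.meshgrid(np.arange(205,265),np.arange(112,190));X=deproj(c,u,v,R=R,t=t)
m=np.zeros(D.shape,bool);m[112:190,205:265]=(X[...,2]>.018)&(X[...,2]<.03)
print('table z',np.median(X[:,:5,2]),'top z',np.median(X[35:42,25:32,2]))
print('depth mask',rect(c,m,.024,R=R,t=t))
g=c['color'][...,2];m2=np.zeros(D.shape,bool);m2[112:190,205:265]=g[112:190,205:265]<135
print('dark',rect(c,m2,.024,R=R,t=t))
cv2.imwrite('pics/w1c.png',cv2.resize(c['color'][110:270,200:300],None,fx=5,fy=3.75*1,interpolation=cv2.INTER_CUBIC))
```

```text
table z 0.0009200844304357858 top z 0.02418899707376121
depth mask [(np.int32(1924), [0.495, -0.3253, 0.024], [495.5, -324.4], [66.4, 51.9], 82.0)]
dark [(np.int32(1872), [0.4959, -0.3238, 0.024], [496.9, -324.5], [69.3, 51.8], 81.8)]
```

View pics/w1c.png

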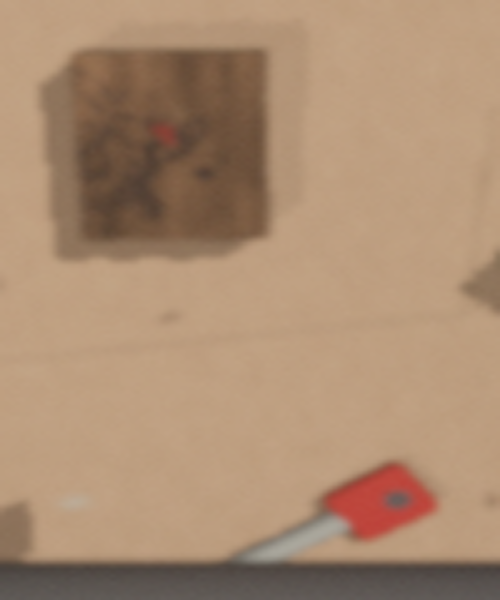

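Run:
```python
from h import *
go([.4957,-.3245,.06],172);go([.4957,-.3245,.005],172)
```

```text
xyz [0.103, -0.1497, 0.9513] turn [0.0002, 0.0001, -0.0002] dist 0.194
xyz [0.1031, -0.1499, 1.2263] turn [0.0002, 0.0001, -0.0002] dist 0.248
```

```bash
python3 -m handwheel '[{"xyz":[0.103,-0.15,0.5],"turn":[0,0,0],"claw":0},{"xyz":[0.103,-0.15,0.5],"turn":[0,0,0],"claw":0},{"xyz":[0.103,-0.15,0.95],"turn":[0,0,0],"claw":0},{"xyz":[0.103,-0.15,0.95],"turn":[0,0,0],"claw":0},{"xyz":[0.103,-0.15,0.95],"turn":[0,0,0],"claw":0}]' && python3 -m handwheel '[{"xyz":[0,0,0.15],"turn":[0,0,0],"claw":0},{"xyz":[0,0,0.275],"turn":[0,0,0],"claw":0},{"xyz":[0,0,0.275],"turn":[0,0,0],"claw":0},{"xyz":[0,0,0.275],"turn":[0,0,0],"claw":1},{"xyz":[0,0,0.275],"turn":[0,0,0],"claw":1},{"xyz":[0,0,0.275],"turn":[0,0,0],"claw":1},{"xyz":[0,0,0.275],"turn":[0,0,0],"claw":1},{"xyz":[0,0,0.275],"turn":[0,0,0],"claw":1},{"xyz":[0,0,0.275],"turn":[0,0,0],"claw":1}]'
python3 - <<'E'
from h import *
st()
go([.4957,-.3245,.22],172)
E
```

```text
time_s: 1.95
eef_pos: [0.491, -0.3227, 0.0537]
orientation: [-0.003, -0.655, 0.755, 0.007]
contact_force: [-0.9, -0.3, 0.4]
finger_gap: 0.0872
grasp_force: 0.0
time_s: 2.85
eef_pos: [0.4963, -0.3246, 0.0061]
orientation: [0.0, -0.657, 0.754, -0.0]
contact_force: [-0.3, -0.0, 3.2]
finger_gap: 0.0518
grasp_force: 30.0
t 2.85 tcp [ 0.4963 -0.3246  0.0061] y [-0.99   0.138 -0.001] z [ 0. -0. -1.] F [-0.3 -0.   3.2] gap 0.0518 grip 30.0 j [-0.31  0.56 -0.32  0.   -0.69  0.17]
xyz [0.0001, 0.0024, -1.0693] turn [-0.0002, -0.0001, 0.0004] dist 0.214
```

```bash
python3 -m handwheel '[{"xyz":[0,0,-0.1],"turn":[0,0,0],"claw":1},{"xyz":[0,0,-0.3],"turn":[0,0,0],"claw":1},{"xyz":[-0.1,0,-0.5],"turn":[0,0,0],"claw":1},{"xyz":[-0.25,0,-0.7],"turn":[0,0,0],"claw":1},{"xyz":[-0.45,0,-0.85],"turn":[0,0,0],"claw":1},{"xyz":[-0.65,0,-1],"turn":[0,0,0],"claw":1},{"xyz":[-0.85,0,-1],"turn":[0,0,0],"claw":1},{"xyz":[-1,0,-1],"turn":[0,0,0],"claw":1}]' && python3 -m handwheel '[{"xyz":[-0.2,0.05,-0.08],"turn":[0,0,0],"claw":1},{"xyz":[-0.4,0.1,-0.15],"turn":[0,0,0],"claw":1},{"xyz":[-0.6,0.15,-0.23],"turn":[0,0,0],"claw":1},{"xyz":[-0.8,0.2,-0.31],"turn":[0,0,0],"claw":1},{"xyz":[-0.87,0.21,-0.31],"turn":[0,0,0],"claw":1}]' && python3 -m handwheel '[{"xyz":[-0.2,0.05,-0.08],"turn":[0,0,-0.03],"claw":1},{"xyz":[-0.4,0.1,-0.15],"turn":[0,0,-0.06],"claw":1},{"xyz":[-0.6,0.15,-0.23],"turn":[0,0,-0.083],"claw":1},{"xyz":[-0.75,0.2,-0.31],"turn":[0,0,-0.083],"claw":1},{"xyz":[-0.87,0.21,-0.31],"turn":[0,0,-0.083],"claw":1},{"xyz":[-0.87,0.21,-0.31],"turn":[0,0,-0.083],"claw":1},{"xyz":[-0.87,0.21,-0.31],"turn":[0,0,-0.083],"claw":1},{"xyz":[-0.87,0.21,-0.31],"turn":[0,0,-0.083],"claw":1}]'
python3 - <<'E'
from h import *
from station import ctrl
st();s=ctrl.sense();c=ctrl.snapshot('wrist');pickle.dump((s,c),open('w2.pkl','wb'))
cv2.imwrite('pics/w2.png',cv2.resize(c['color'],(800,600),interpolation=cv2.INTER_CUBIC))
R,t=wristRT(c,s);print(proj(c,[.511,.168,.014],R,t)*800/512)
E
```

```text
time_s: 3.65
eef_pos: [0.524, -0.1243, 0.2069]
orientation: [0.001, -0.657, 0.754, -0.001]
contact_force: [0.6, -0.7, -1.0]
finger_gap: 0.0517
grasp_force: 30.0
time_s: 4.15
eef_pos: [0.5067, 0.0548, 0.27]
orientation: [0.002, -0.658, 0.753, -0.001]
contact_force: [-0.1, 0.1, 0.3]
finger_gap: 0.0517
grasp_force: 30.0
time_s: 4.95
eef_pos: [0.4884, 0.2288, 0.3289]
orientation: [0.001, 0.749, -0.663, -0.0]
contact_force: [0.3, 0.6, -1.1]
finger_gap: 0.0518
grasp_force: 30.0
t 4.95 tcp [0.4884 0.2288 0.3289] y [-0.993 -0.121  0.001] z [-0.001 -0.001 -1.   ] F [ 0.3  0.6 -1.1] gap 0.0518 grip 30.0 j [ 0.74  0.18 -0.01 -0.   -1.38 -0.62]
[[384.88463889 178.97138872]]
```

View pics/w2.png

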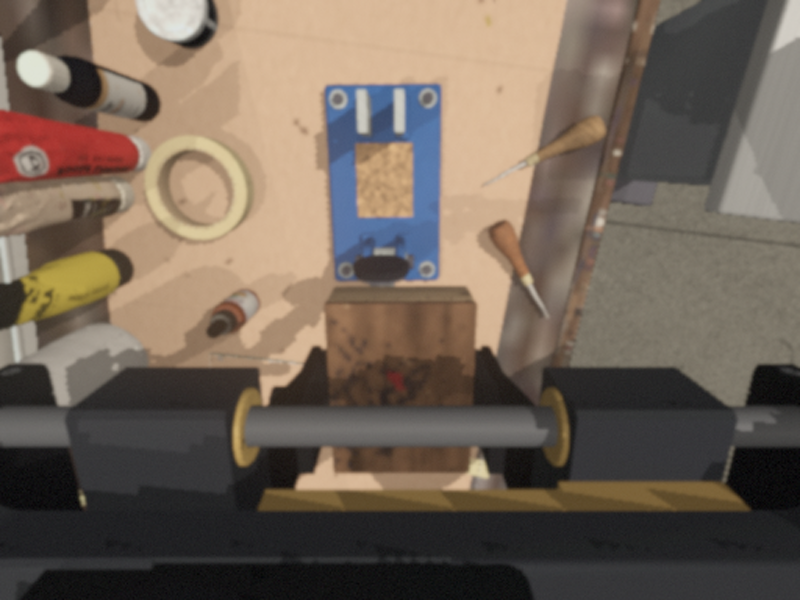

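The wrist view (800x600) shows the cork at (355–414, 142–218), the ears at (362,112) and (400,112), and the base from (323,85) to (440,281). The held block's top face runs from row 300 to row 470.

Run:
```python
from h import *
s,c=pickle.load(open('w2.pkl','rb'));R,t=wristRT(c,s);k=.64
hsv=cv2.cvtColor(c['color'],cv2.COLOR_BGR2HSV);H,S,V=[hsv[...,i].astype(int) for i in range(3)]
m=np.zeros(H.shape,bool);m[84:146,218:272]=1
cork=m&(H<30)&(S>40)
print('cork',rect(c,cork,.014,R=R,t=t)[:4])
def W(pts,z): p=np.array(pts)*k;return deproj(c,p[:,0],p[:,1],z,R=R,t=t)
C=W([(355,142),(412,141),(414,217),(357,218)],.014);print('cork c',C.mean(0))
B=W([(323,86),(440,83),(440,281),(330,281)],.012);print('base c',B.mean(0),B.round(3).tolist())
e=W([(362,91),(362,133),(400,89),(400,133)],.079);print('ears top',e.round(4).tolist(),e.mean(0))
b=m.copy();b[:]=0;b[50:185,200:290]=1
blue=b&(H>100)&(H<125)&(S>120);blue=cv2.morphologyEx(blue.astype(np.uint8),cv2.MORPH_CLOSE,np.ones((25,25)))
print('base',[r for r in rect(c,blue,.012,R=R,t=t) if r[0]>500])
K=W([(402,300),(402,470)],s['eef_pos'][2]+.018)
q=s['orientation'];R0=Ro.from_quat([q[1],q[2],q[3],q[0]]);print('block ends in tool',R0.inv().apply(K-s['eef_pos']).round(4).tolist())
```

```text
cork [(np.int32(1675), [0.5117, 0.1685, 0.014], [512.1, 169.0], [56.1, 73.3], 7.4)]
cork c [0.5112171  0.16945632 0.014     ]
base c [0.51154717 0.17804202 0.012     ] [[0.581, 0.088, 0.012], [0.468, 0.072, 0.012], [0.439, 0.269, 0.012], [0.559, 0.284, 0.012]]
ears top [[0.5364, 0.0966, 0.079], [0.5331, 0.1298, 0.079], [0.5048, 0.0912, 0.079], [0.5005, 0.1258, 0.079]] [0.51869939 0.11085257 0.079     ]
base [(np.int32(2914), [0.4998, 0.142, 0.012], [512.6, 175.9], [107.8, 192.1], 6.4)]
block ends in tool [[0.0349, 0.001, -0.018], [-0.0326, 0.0012, -0.018]]
```

Run:
```python
from h import *
go([.5113,.17,.15],187.1);go([.5113,.17,.022],187.1)
```

```text
xyz [0.3044, -0.0786, 0.8955] turn [0.0003, -0.0002, -0.001] dist 0.19
xyz [0.3039, -0.0793, 1.5355] turn [0.0003, -0.0002, -0.001] dist 0.313
```

```bash
python3 -m handwheel '[{"xyz":[0.2,-0.05,0.05],"turn":[0,0,0],"claw":1},{"xyz":[0.304,-0.079,0.2],"turn":[0,0,0],"claw":1},{"xyz":[0.304,-0.079,0.4],"turn":[0,0,0],"claw":1},{"xyz":[0.304,-0.079,0.6],"turn":[0,0,0],"claw":1},{"xyz":[0.304,-0.079,0.8],"turn":[0,0,0],"claw":1},{"xyz":[0.304,-0.079,0.9],"turn":[0,0,0],"claw":1}]' && python3 -m handwheel '[{"xyz":[0,0,0.15],"turn":[0,0,0],"claw":1},{"xyz":[0,0,0.3],"turn":[0,0,0],"claw":1},{"xyz":[0,0,0.45],"turn":[0,0,0],"claw":1},{"xyz":[0,0,0.55],"turn":[0,0,0],"claw":1},{"xyz":[0,0,0.59],"turn":[0,0,0],"claw":1},{"xyz":[0,0,0.59],"turn":[0,0,0],"claw":1},{"xyz":[0,0,0.59],"turn":[0,0,0],"claw":1}]'
python3 - <<'E'
from h import *
st();go([.5113,.17,.021],187.1)
E
```

```text
time_s: 5.6
eef_pos: [0.5097, 0.169, 0.146]
orientation: [0.003, 0.748, -0.664, -0.001]
contact_force: [0.2, -0.3, -0.6]
finger_gap: 0.0513
grasp_force: 30.0
time_s: 6.3
eef_pos: [0.5125, 0.1715, 0.0325]
orientation: [-0.001, 0.749, -0.663, 0.0]
contact_force: [-0.6, -0.3, -0.0]
finger_gap: 0.0516
grasp_force: 30.0
t 6.3 tcp [0.5125 0.1715 0.0325] y [-0.993 -0.122 -0.002] z [ 0.002  0.001 -1.   ] F [-0.6 -0.3 -0. ] gap 0.0516 grip 30.0 j [ 0.62  0.46 -0.43  0.   -0.68 -0.5 ]
xyz [0.0066, 0.0071, 0.0577] turn [-0.0006, 0.0002, -0.0006] dist 0.012
```

```bash
python3 -m handwheel '[{"xyz":[0.007,0.007,0.03],"turn":[0,0,0],"claw":1},{"xyz":[0.007,0.007,0.055],"turn":[0,0,0],"claw":1},{"xyz":[0.007,0.007,0.06],"turn":[0,0,0],"claw":1},{"xyz":[0.007,0.007,0.06],"turn":[0,0,0],"claw":1}]'
python3 - <<'E'
from h import *
st()
E
```

```text
time_s: 6.7
eef_pos: [0.5104, 0.1698, 0.0201]
orientation: [0.0, 0.749, -0.663, 0.0]
contact_force: [-1.6, -0.4, 2.6]
finger_gap: 0.0517
grasp_force: 30.0
t 6.7 tcp [0.5104 0.1698 0.0201] y [-0.993 -0.122 -0.   ] z [ 0. -0. -1.] F [-1.6 -0.4  2.6] gap 0.0517 grip 30.0 j [ 0.62  0.48 -0.45  0.   -0.65 -0.5 ]
```

```bash
python3 -m handwheel '[{"xyz":[0,0,0],"turn":[0,0,0],"claw":0.2},{"xyz":[0,0,0],"turn":[0,0,0],"claw":0.2},{"xyz":[0,0,0],"turn":[0,0,0],"claw":0.2},{"xyz":[0,0,-0.05],"turn":[0,0,0],"claw":0.2},{"xyz":[0,0,-0.2],"turn":[0,0,0],"claw":0.2},{"xyz":[0,0,-0.4],"turn":[0,0,0],"claw":0.2},{"xyz":[0.2,0.2,-0.6],"turn":[0,0,0],"claw":0.2},{"xyz":[0.4,0.4,-0.8],"turn":[0,0,0],"claw":0.2},{"xyz":[0.5,0.5,-1],"turn":[0,0,0],"claw":0.2},{"xyz":[0.5,0.5,-1],"turn":[0,0,0],"claw":0.2}]' && python3 -m handwheel '[{"xyz":[0,0,-0.2],"turn":[0,0,0.045],"claw":0.3},{"xyz":[0,0,-0.4],"turn":[0,0,0.09],"claw":0.4},{"xyz":[0,0,-0.5],"turn":[0,0,0.135],"claw":0.5},{"xyz":[0,0,-0.5],"turn":[0,0,0.18],"claw":0.5},{"xyz":[0,0,-0.5],"turn":[0,0,0.225],"claw":0.5},{"xyz":[0,0,-0.5],"turn":[0,0,0.27],"claw":0.5},{"xyz":[0,0,-0.5],"turn":[0,0,0.315],"claw":0.5},{"xyz":[0,0,-0.5],"turn":[0,0,0.36],"claw":0.5},{"xyz":[0,0,-0.5],"turn":[0,0,0.405],"claw":0.5},{"xyz":[0,0,-0.5],"turn":[0,0,0.45],"claw":0.5},{"xyz":[0,0,-0.5],"turn":[0,0,0.5],"claw":0.5},{"xyz":[0,0,-0.5],"turn":[0,0,0.5],"claw":0.5}]'
python3 - <<'E'
from h import *
from station import ctrl
st();s=ctrl.sense();c=ctrl.snapshot('wrist');c2=ctrl.snapshot('top');pickle.dump((s,c,c2),open('w3.pkl','wb'))
R,t=wristRT(c,s)
a=cv2.resize(c['color'],(600,450));b=cv2.resize(c2['color'][170:240,150:260],(600,382)[:1]+(150,)) 
b=cv2.resize(c2['color'][175:225,150:250],(300,150),interpolation=cv2.INTER_CUBIC)
o=np.zeros((600,600,3),np.uint8);o[:450]=a;o[450:,:300]=b;cv2.imwrite('pics/w3.png',o)
# grips in top image: high points
v,u=np.mgrid[165:240,140:200];X=deproj(c2,u,v);m=(X[...,2]>.24)&(X[...,2]<.30)
P=X[m];print(len(P),P.mean(0),P.min(0),P.max(0));
th=np.radians(7.1);o=np.array([.5115,.169,0]);Rp=np.array([[np.cos(th),np.sin(th),0],[-np.sin(th),np.cos(th),0],[0,0,1]])
Q=(P-o)@Rp.T
for lo in range(-70,70,20):
    k=(Q[:,0]*1000>lo)&(Q[:,0]*1000<lo+20)
    if k.sum(): print(lo,k.sum(),np.median(Q[k],0).round(4),Q[k,1].min().round(3),Q[k,1].max().round(3),Q[k,2].max().round(3))
E
```

```text
time_s: 7.7
eef_pos: [0.4223, 0.057, 0.2223]
orientation: [-0.001, 0.749, -0.663, 0.001]
contact_force: [1.2, 0.4, -0.1]
finger_gap: 0.0696
grasp_force: 0.0
time_s: 8.9
eef_pos: [0.4231, 0.0583, 0.3201]
orientation: [0.0, -0.061, 0.998, 0.0]
contact_force: [0.0, -0.5, 0.1]
finger_gap: 0.0436
grasp_force: 0.0
t 8.9 tcp [0.4231 0.0583 0.3201] y [-0.122  0.993  0.   ] z [ 0.001  0.    -1.   ] F [ 0.  -0.5  0.1] gap 0.0436 grip 0.0 j [ 0.52 -0.03 -0.26 -0.   -1.33 -1.97]
212 [0.49787191 0.27390103 0.2738391 ] [0.44200225 0.2619836  0.2410798 ] [0.55332911 0.29023352 0.2825168 ]
-70 13 [-0.0536  0.1059  0.2755] 0.101 0.112 0.281
-50 36 [-0.0395  0.1056  0.2763] 0.1 0.114 0.28
-30 32 [-0.0211  0.1062  0.2767] 0.1 0.113 0.281
-10 51 [-1.000e-04  1.021e-01  2.703e-01] 0.095 0.113 0.281
10 34 [0.0205 0.1063 0.2762] 0.1 0.116 0.283
30 34 [0.0408 0.107  0.2756] 0.1 0.116 0.281
50 12 [0.0532 0.1063 0.2771] 0.101 0.116 0.28
```

View pics/w3.png

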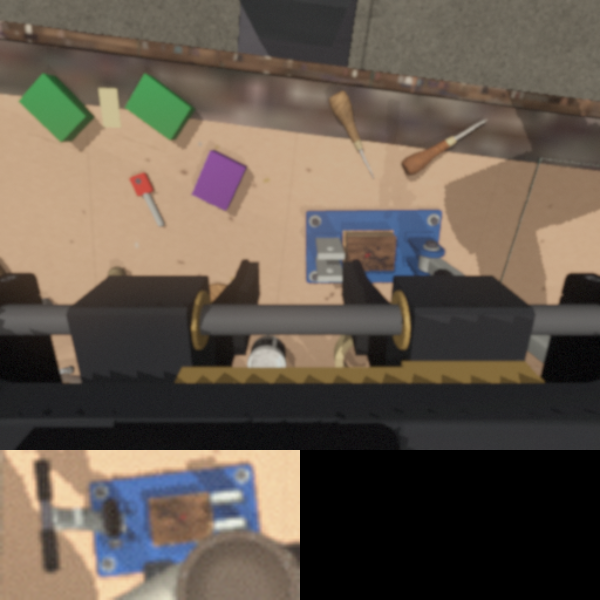

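The block sits squarely on the cork. The handle is at press (-35, 107, 269) mm, so the bar angle is about 1.72 rad. Next I'll grip it.

Run:
```python
from h import *
go([.4636,.2709,.335],97.1);go([.4636,.2709,.2515],97.1)
```

```text
xyz [-0.333, 1.0295, -0.0747] turn [0.0001, 0.0002, 0.0004] dist 0.217
xyz [-0.3328, 1.0295, 0.3428] turn [0.0001, 0.0002, 0.0004] dist 0.227
```

```bash
python3 -m handwheel '[{"xyz":[-0.1,0.2,-0.075],"turn":[0,0,0],"claw":0.5},{"xyz":[-0.2,0.4,-0.075],"turn":[0,0,0],"claw":0.5},{"xyz":[-0.3,0.6,-0.075],"turn":[0,0,0],"claw":0.5},{"xyz":[-0.333,0.8,-0.075],"turn":[0,0,0],"claw":0.5},{"xyz":[-0.333,1,-0.075],"turn":[0,0,0],"claw":0.5},{"xyz":[-0.333,1,-0.075],"turn":[0,0,0],"claw":0.5},{"xyz":[-0.333,1,-0.075],"turn":[0,0,0],"claw":0.5}]' && python3 -m handwheel '[{"xyz":[0,0.029,0.1],"turn":[0,0,0],"claw":0.5},{"xyz":[0,0.029,0.25],"turn":[0,0,0],"claw":0.5},{"xyz":[0,0.029,0.41],"turn":[0,0,0],"claw":0.5},{"xyz":[0,0.029,0.41],"turn":[0,0,0],"claw":0.5},{"xyz":[0,0.029,0.41],"turn":[0,0,0],"claw":1},{"xyz":[0,0.029,0.41],"turn":[0,0,0],"claw":1},{"xyz":[0,0.029,0.41],"turn":[0,0,0],"claw":1},{"xyz":[0,0.029,0.41],"turn":[0,0,0],"claw":1},{"xyz":[0,0.029,0.41],"turn":[0,0,0],"claw":1}]'
python3 - <<'E'
from h import *
st()
# arc: shifts in tool axes (y along press +y, z down), scaled
a0=1.724
for a in np.append(np.arange(1.6,0,-.12),0): print(round(a,2),round(-.21*(np.cos(a)-np.cos(a0))/.2,3),round(-.21*(np.sin(a)-np.sin(a0))/.2,3))
E
```

```text
time_s: 9.7
eef_pos: [0.4648, 0.2657, 0.3342]
orientation: [-0.0, -0.063, 0.998, -0.0]
contact_force: [0.4, -0.4, 0.3]
finger_gap: 0.0438
grasp_force: 0.0
time_s: 10.6
eef_pos: [0.4648, 0.2712, 0.2536]
orientation: [0.001, -0.061, 0.998, 0.001]
contact_force: [-0.5, -0.3, 1.9]
finger_gap: 0.0153
grasp_force: 30.0
t 10.6 tcp [0.4648 0.2712 0.2536] y [-0.122  0.992  0.001] z [ 0.002  0.002 -1.   ] F [-0.5 -0.3  1.9] gap 0.0153 grip 30.0 j [ 0.83  0.21 -0.16  0.   -1.2  -2.28]
1.6 -0.13 -0.012
1.48 -0.255 -0.008
1.36 -0.38 0.011
1.24 -0.501 0.045
1.12 -0.618 0.093
1.0 -0.728 0.154
0.88 -0.829 0.228
0.76 -0.921 0.314
0.64 -1.002 0.411
0.52 -1.071 0.516
0.4 -1.127 0.629
0.28 -1.169 0.748
0.16 -1.197 0.87
0.04 -1.209 0.996
0.0 -1.21 1.038
```

```bash
python3 -m handwheel '[{"xyz":[0,-0.065,-0.008],"turn":[0,0,0],"claw":1},{"xyz":[0,-0.13,-0.012],"turn":[0,0,0],"claw":1},{"xyz":[0,-0.255,-0.008],"turn":[0,0,0],"claw":1},{"xyz":[0,-0.38,0.011],"turn":[0,0,0],"claw":1},{"xyz":[0,-0.5,0.045],"turn":[0,0,0],"claw":1},{"xyz":[0,-0.618,0.093],"turn":[0,0,0],"claw":1},{"xyz":[0,-0.728,0.154],"turn":[0,0,0],"claw":1},{"xyz":[0,-0.829,0.228],"turn":[0,0,0],"claw":1},{"xyz":[0,-0.921,0.314],"turn":[0,0,0],"claw":1},{"xyz":[0,-0.921,0.314],"turn":[0,0,0],"claw":1}]'
python3 - <<'E'
from h import *
st()
E
```

```text
time_s: 11.6
eef_pos: [0.4878, 0.0856, 0.1886]
orientation: [0.001, -0.06, 0.998, -0.001]
contact_force: [4.2, -0.5, -1.2]
finger_gap: 0.015
grasp_force: 30.1
t 11.6 tcp [0.4878 0.0856 0.1886] y [-0.12   0.993 -0.001] z [ 0.001 -0.001 -1.   ] F [ 4.2 -0.5 -1.2] gap 0.015 grip 30.1 j [ 0.5   0.19 -0.36  0.   -1.02 -1.95]
```

```bash
python3 -m handwheel '[{"xyz":[0,-0.04,0.045],"turn":[0,0,0],"claw":1},{"xyz":[0,-0.081,0.097],"turn":[0,0,0],"claw":1},{"xyz":[0,-0.15,0.202],"turn":[0,0,0],"claw":1},{"xyz":[0,-0.206,0.315],"turn":[0,0,0],"claw":1},{"xyz":[0,-0.248,0.434],"turn":[0,0,0],"claw":1},{"xyz":[0,-0.276,0.556],"turn":[0,0,0],"claw":1},{"xyz":[0,-0.285,0.62],"turn":[0,0,0],"claw":1},{"xyz":[0,-0.286,0.64],"turn":[0,0,0],"claw":1},{"xyz":[0,-0.286,0.64],"turn":[0,0,0],"claw":1}]'
python3 - <<'E'
from h import *
st()
E
```

```text
time_s: 12.5
eef_pos: [0.4943, 0.0312, 0.0611]
orientation: [0.0, -0.061, 0.998, -0.0]
contact_force: [3.7, 0.6, -2.2]
finger_gap: 0.0149
grasp_force: 30.0
t 12.5 tcp [0.4943 0.0312 0.0611] y [-0.122  0.993 -0.   ] z [ 0. -0. -1.] F [ 3.7  0.6 -2.2] gap 0.0149 grip 30.0 j [ 0.39  0.36 -0.51  0.   -0.7  -1.84]
```

```bash
python3 -m handwheel '[{"xyz":[0,-0.002,0.03],"turn":[0,0,0],"claw":1},{"xyz":[0,-0.003,0.06],"turn":[0,0,0],"claw":1},{"xyz":[0,-0.003,0.075],"turn":[0,0,0],"claw":1},{"xyz":[0,-0.003,0.075],"turn":[0,0,0],"claw":1},{"xyz":[0,-0.003,0.075],"turn":[0,0,0],"claw":1}]' && python3 -m handwheel '[{"xyz":[0,0,0.01],"turn":[0,0,0],"claw":1},{"xyz":[0,0,0.02],"turn":[0,0,0],"claw":1},{"xyz":[0,0,0.02],"turn":[0,0,0],"claw":1}]'
python3 - <<'E'
from h import *
st()
E
```

```text
time_s: 13.0
eef_pos: [0.4942, 0.0306, 0.0467]
orientation: [0.0, -0.061, 0.998, 0.0]
contact_force: [4.3, 1.6, -1.4]
finger_gap: 0.0151
grasp_force: 30.0
time_s: 13.3
eef_pos: [0.4944, 0.0307, 0.0459]
orientation: [0.001, -0.062, 0.998, -0.0]
contact_force: [-4.4, 2.8, 23.1]
finger_gap: 0.0149
grasp_force: 30.0
t 13.3 tcp [0.4944 0.0307 0.0459] y [-0.124  0.992 -0.001] z [ 0.001 -0.001 -1.   ] F [-4.4  2.8 23.1] gap 0.0149 grip 30.0 j [ 0.39  0.38 -0.53  0.   -0.66 -1.84]
```

```bash
python3 -m handwheel '[{"xyz":[0,0,0.01],"turn":[0,0,0],"claw":1},{"xyz":[0,0,0.015],"turn":[0,0,0],"claw":1},{"xyz":[0,0,0.015],"turn":[0,0,0],"claw":1}]'
python3 - <<'E'
from h import *
st()
E
python3 -m handwheel '[{"xyz":[0,0,-0.02],"turn":[0,0,0],"claw":1},{"xyz":[0,0,-0.02],"turn":[0,0,0],"claw":0.6},{"xyz":[0,0,-0.02],"turn":[0,0,0],"claw":0.6},{"xyz":[0,0,-0.02],"turn":[0,0,0],"claw":0.6},{"xyz":[0,0,-0.1],"turn":[0,0,0],"claw":0.6},{"xyz":[0,0,-0.3],"turn":[0,0,0],"claw":0.6},{"xyz":[0,0,-0.5],"turn":[0,0,0],"claw":0.6},{"xyz":[0,0,-0.7],"turn":[0,0,0],"claw":0.6},{"xyz":[0,-0.3,-0.9],"turn":[0,0,0],"claw":0.6},{"xyz":[0,-0.5,-1],"turn":[0,0,0],"claw":0.6},{"xyz":[0,-0.5,-1],"turn":[0,0,0],"claw":0.6}]'
python3 - <<'E'
from h import *
from station import ctrl
st();s=ctrl.sense();c=ctrl.snapshot('scene');w=ctrl.snapshot('wrist');c2=ctrl.snapshot('top');pickle.dump((s,c,w,c2),open('w4.pkl','wb'))
th=np.radians(7.1);o=np.array([.5115,.169,0]);Rp=np.array([[np.cos(th),np.sin(th),0],[-np.sin(th),np.cos(th),0],[0,0,1]])
def pw(P): return o+np.atleast_2d(P)@Rp
print('scene ears px',proj(c,pw([[-.02,-.06,.062],[0,-.135,.062],[0,.075,.062]])))
a=cv2.resize(c['color'][200:285,130:250],(480,340),interpolation=cv2.INTER_CUBIC);b=cv2.resize(w['color'],(320,240))
im=np.zeros((340,800,3),np.uint8);im[:,:480]=a;im[:240,480:]=b;cv2.imwrite('pics/w4.png',im)
v,u=np.mgrid[160:250,150:270];X=deproj(c2,u,v);Q=(X-o)@Rp.T
for y0 in (-.135,-.06,0.0,.05):
    k=(abs(Q[...,1]-y0)<.012)&(abs(Q[...,0])<.007)&(Q[...,2]<.12);print(y0,k.sum(),np.median(Q[k][:,2]).round(4) if k.any() else '')
k=(abs(Q[...,0]+.04)<.012)&(Q[...,2]>.04)&(Q[...,2]<.1);print('grip',k.sum(),np.median(Q[k],0))
E
```

```text
time_s: 13.6
eef_pos: [0.4945, 0.0306, 0.0455]
orientation: [0.001, -0.063, 0.998, -0.001]
contact_force: [-11.4, 3.3, 41.1]
finger_gap: 0.0147
grasp_force: 30.0
t 13.6 tcp [0.4945 0.0306 0.0455] y [-0.125  0.992 -0.001] z [ 0.002 -0.001 -1.   ] F [-11.4   3.3  41.1] gap 0.0147 grip 30.0 j [ 0.39  0.38 -0.53  0.   -0.66 -1.84]
time_s: 14.7
eef_pos: [0.5066, -0.0712, 0.2416]
orientation: [0.001, -0.06, 0.998, -0.0]
contact_force: [0.3, 0.1, -0.1]
finger_gap: 0.0349
grasp_force: 0.0
t 14.7 tcp [ 0.5066 -0.0712  0.2416] y [-0.12   0.993 -0.001] z [ 0.002 -0.001 -1.   ] F [ 0.3  0.1 -0.1] gap 0.0349 grip 0.0 j [ 0.18  0.18 -0.24  0.   -1.16 -1.63]
scene ears px [[218.1078272  215.81046458]
 [237.13670508 201.07707604]
 [167.29380971 233.89547882]]
-0.135 0 
-0.06 0 
0.0 0 
0.05 0 
grip 0 [nan nan nan]
  return _methods._mean(a, axis=axis, dtype=dtype,
  ret = um.true_divide(
```

View pics/w4.png

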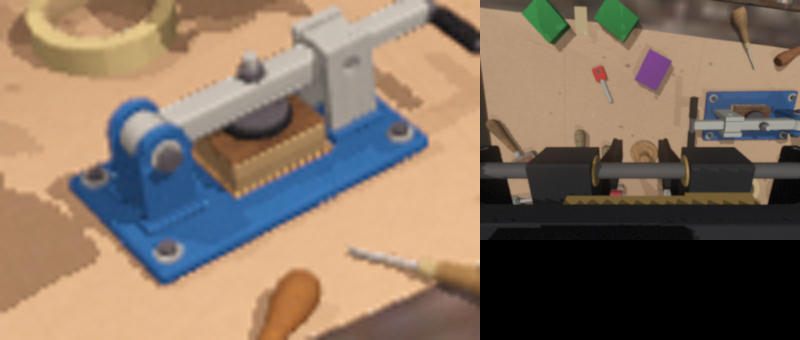

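The scene crop shows the bar level on the block, with the ear hole at raw (217.5,215.8) against a predicted (218.1,215.8), so the press pose is good. The wrist inset has the pin handle at about raw (192,118). Next I'll refine the pin.

```bash
cat >> h.py <<'E'
def pin(s,c,roi):
    """pin from wrist picture: handle rectangle (red, z=.01) and shank axis (bright, z=.006)"""
    R,t=wristRT(c,s);hsv=cv2.cvtColor(c['color'],cv2.COLOR_BGR2HSV).astype(int);H,S,V=[hsv[...,i] for i in range(3)]
    m=np.zeros(H.shape,bool);u0,u1,v0,v1=roi;m[v0:v1,u0:u1]=1
    red=m&((H<8)|(H>172))&(S>150);r=rect(c,red,.01,R=R,t=t);print('red',r)
    sh=m&(S<60)&(V>70);q=rect(c,sh,.007,R=R,t=t);print('shank',q)
E
python3 - <<'E'
from h import *
s,_,w,_=pickle.load(open('w4.pkl','rb'))
pin(s,w,(175,225,95,175))
R,t=wristRT(w,s);print(proj(w,[[.4554,-.1663,.01],[.5166,-.1352,.006]],R,t))
go([.40,-.20,.20],117)
E
```

```text
red [(np.int32(322), [0.4562, -0.1647, 0.01], [456.1, -165.1], [27.9, 23.8], 26.5)]
shank [(np.int32(266), [0.4916, -0.1485, 0.007], [492.0, -148.3], [51.9, 10.0], 26.2)]
[[189.9471125  117.14223908]
 [210.31190176 164.21473895]]
xyz [0.6012, -0.5854, 0.1952] turn [0.0003, -0.0006, -0.1119] dist 0.172
```

Run:
```python
from h import *
go([.456,-.165,.09],116);go([.456,-.165,.002],116)
```

```text
xyz [0.3012, -0.4454, 0.7447] turn [0.0003, -0.0006, -0.1064] dist 0.184
xyz [0.3003, -0.4456, 1.1847] turn [0.0003, -0.0006, -0.1064] dist 0.26
```

```bash
python3 -m handwheel '[{"xyz":[0.1,-0.15,0.2],"turn":[0,0,-0.04],"claw":0.5},{"xyz":[0.2,-0.3,0.4],"turn":[0,0,-0.08],"claw":0.5},{"xyz":[0.3,-0.445,0.55],"turn":[0,0,-0.106],"claw":0.5},{"xyz":[0.3,-0.445,0.745],"turn":[0,0,-0.106],"claw":0.5},{"xyz":[0.3,-0.445,0.745],"turn":[0,0,-0.106],"claw":0.5},{"xyz":[0.3,-0.445,0.745],"turn":[0,0,-0.106],"claw":0.5},{"xyz":[0.3,-0.445,0.745],"turn":[0,0,-0.106],"claw":0.5}]'
python3 - <<'E'
from h import *
from station import ctrl
st();s=ctrl.sense();w=ctrl.snapshot('wrist');pickle.dump((s,w),open('w5.pkl','wb'))
R,t=wristRT(w,s);print(proj(w,[[.456,-.165,.01],[.5166,-.1352,.006]],R,t))
go([.456,-.165,.002],116)
E
```

```text
time_s: 15.55
eef_pos: [0.4592, -0.1636, 0.0923]
orientation: [0.001, -0.227, 0.974, -0.001]
contact_force: [-0.2, 0.7, 0.8]
finger_gap: 0.0436
grasp_force: 0.0
t 15.55 tcp [ 0.4592 -0.1636  0.0923] y [-0.441  0.897 -0.002] z [ 0.003 -0.001 -1.   ] F [-0.2  0.7  0.8] gap 0.0436 grip 0.0 j [-0.01  0.3  -0.5   0.   -0.77 -1.11]
[[256.33516451 192.81631343]
 [256.2526097  257.76163298]]
xyz [0.0195, 0.002, 0.4529] turn [-0.0006, 0.001, 0.0011] dist 0.091
```

```bash
python3 - <<'E'
from h import *
s,w=pickle.load(open('w5.pkl','rb'))
pin(s,w,(220,292,150,235))
E
python3 -m handwheel '[{"xyz":[0.01,0.002,0.15],"turn":[0,0,0],"claw":0.5},{"xyz":[0.015,0.002,0.3],"turn":[0,0,0],"claw":0.5},{"xyz":[0.015,0.002,0.3],"turn":[0,0,0],"claw":0.5},{"xyz":[0.015,0.002,0.3],"turn":[0,0,0],"claw":0.5}]'
python3 -c "
from h import *
st()"
```

```text
red [(np.int32(714), [0.4554, -0.1672, 0.01], [455.4, -167.1], [27.9, 24.1], 26.3)]
shank [(np.int32(35), [0.452, -0.169, 0.007], [452.0, -169.0], [5.4, 5.3], 53.7), (np.int32(273), [0.4822, -0.154, 0.007], [482.0, -154.1], [27.1, 8.5], 26.3)]
time_s: 16.0
eef_pos: [0.4558, -0.165, 0.0321]
orientation: [0.001, -0.226, 0.974, -0.0]
contact_force: [-0.9, 1.2, 1.3]
finger_gap: 0.0432
grasp_force: 0.0
t 16.0 tcp [ 0.4558 -0.165   0.0321] y [-0.441  0.898 -0.001] z [ 0.002 -0.    -1.   ] F [-0.9  1.2  1.3] gap 0.0432 grip 0.0 j [-0.01  0.39 -0.57  0.   -0.61 -1.1 ]
```

```bash
python3 -m handwheel '[{"xyz":[0.007,-0.009,0.08],"turn":[0,0,0],"claw":0.5},{"xyz":[0.007,-0.009,0.14],"turn":[0,0,0],"claw":0.5},{"xyz":[0.007,-0.009,0.15],"turn":[0,0,0],"claw":0.5},{"xyz":[0.007,-0.009,0.15],"turn":[0,0,0],"claw":0.5}]'
python3 -m handwheel '[{"xyz":[0,0,0],"turn":[0,0,0],"claw":1},{"xyz":[0,0,0],"turn":[0,0,0],"claw":1},{"xyz":[0,0,0],"turn":[0,0,0],"claw":1},{"xyz":[0,0,0],"turn":[0,0,0],"claw":1},{"xyz":[0,0,0],"turn":[0,0,0],"claw":1}]'
python3 -c "
from h import *
st()"
```

```text
time_s: 16.4
eef_pos: [0.4554, -0.1675, 0.0021]
orientation: [0.001, -0.226, 0.974, -0.0]
contact_force: [0.2, -0.2, 0.5]
finger_gap: 0.0432
grasp_force: 0.0
time_s: 16.9
eef_pos: [0.4545, -0.1675, 0.0013]
orientation: [0.0, -0.226, 0.974, -0.0]
contact_force: [-0.9, 0.2, 5.0]
finger_gap: 0.0254
grasp_force: 30.0
t 16.9 tcp [ 0.4545 -0.1675  0.0013] y [-0.44   0.898 -0.001] z [ 0.001 -0.    -1.   ] F [-0.9  0.2  5. ] gap 0.0254 grip 30.0 j [-0.02  0.44 -0.59  0.   -0.53 -1.1 ]
```

Run:
```python
from h import *
go([.4545,-.1675,.101],116.1);go([.41,.0963,.121],97.1)
```

```text
xyz [-0.0003, -0.0001, -0.4983] turn [-0.0002, 0.0003, 0.0] dist 0.1
xyz [-0.381, 1.2822, -0.5987] turn [-0.0001, 0.0003, 0.1056] dist 0.293
```

```bash
python3 -m handwheel '[{"xyz":[0,0,-0.1],"turn":[0,0,0],"claw":1},{"xyz":[0,0,-0.3],"turn":[0,0,0],"claw":1},{"xyz":[0,0.05,-0.5],"turn":[0,0,0],"claw":1},{"xyz":[-0.05,0.2,-0.6],"turn":[0,0,0],"claw":1},{"xyz":[-0.1,0.4,-0.6],"turn":[0,0,0],"claw":1},{"xyz":[-0.2,0.6,-0.6],"turn":[0,0,0],"claw":1},{"xyz":[-0.3,0.8,-0.6],"turn":[0,0,0],"claw":1},{"xyz":[-0.38,0.95,-0.6],"turn":[0,0,0],"claw":1},{"xyz":[-0.38,0.95,-0.6],"turn":[0,0,0],"claw":1}]' && python3 -m handwheel '[{"xyz":[0,0.1,0],"turn":[0,0,0.03],"claw":1},{"xyz":[0,0.2,0],"turn":[0,0,0.07],"claw":1},{"xyz":[0,0.33,0],"turn":[0,0,0.1056],"claw":1},{"xyz":[0,0.33,0],"turn":[0,0,0.1056],"claw":1},{"xyz":[0,0.33,0],"turn":[0,0,0.1056],"claw":1},{"xyz":[0,0.33,0],"turn":[0,0,0.1056],"claw":1}]'
python3 - <<'E'
from h import *
from station import ctrl
st();s=ctrl.sense();w=ctrl.snapshot('wrist');sc=ctrl.snapshot('scene');pickle.dump((s,w,sc),open('w6.pkl','wb'))
o=np.zeros((440,800,3),np.uint8);o[:300,:400]=cv2.resize(w['color'],(400,300));o[:440,400:]=cv2.resize(sc['color'][190:300,170:270],(400,440),interpolation=cv2.INTER_CUBIC);cv2.imwrite('pics/w6.png',o)
go([.4127,.0963,.0585],97.1)
E
```

```text
time_s: 17.8
eef_pos: [0.4392, 0.0397, 0.1208]
orientation: [0.001, -0.228, 0.974, 0.0]
contact_force: [0.7, 0.1, -1.2]
finger_gap: 0.0255
grasp_force: 30.0
time_s: 18.4
eef_pos: [0.4098, 0.0951, 0.1206]
orientation: [-0.0, -0.062, 0.998, -0.0]
contact_force: [-0.4, -0.3, -0.2]
finger_gap: 0.0256
grasp_force: 30.0
t 18.4 tcp [0.4098 0.0951 0.1206] y [-0.123  0.992 -0.   ] z [-0. -0. -1.] F [-0.4 -0.3 -0.2] gap 0.0256 grip 30.0 j [ 0.62  0.15 -0.61  0.   -0.81 -2.07]
xyz [-0.0148, 0.0043, 0.3106] turn [-0.0001, -0.0001, -0.0004] dist 0.062
```

View pics/w6.png

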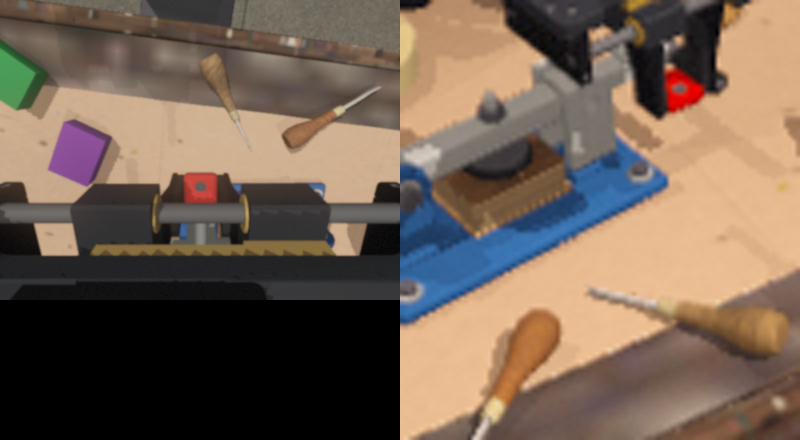

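The wrist view shows the red handle square between the fingers, with the shank pointing at the ears. The scene shows the pin above and in front of the press with the bar still down. I'll lower it to hole height.

```bash
python3 -m handwheel '[{"xyz":[-0.015,0.004,0.1],"turn":[0,0,0],"claw":1},{"xyz":[-0.015,0.004,0.2],"turn":[0,0,0],"claw":1},{"xyz":[-0.015,0.004,0.3],"turn":[0,0,0],"claw":1},{"xyz":[-0.015,0.004,0.31],"turn":[0,0,0],"claw":1},{"xyz":[-0.015,0.004,0.31],"turn":[0,0,0],"claw":1},{"xyz":[-0.015,0.004,0.31],"turn":[0,0,0],"claw":1}]'
python3 - <<'E'
from h import *
from station import ctrl
st();s=ctrl.sense();sc=ctrl.snapshot('scene');pickle.dump((s,sc),open('w7.pkl','wb'))
q=s['orientation'];R0=Ro.from_quat([q[1],q[2],q[3],q[0]])
th=np.radians(7.1);o=np.array([.5115,.169,0]);Rp=np.array([[np.cos(th),np.sin(th),0],[-np.sin(th),np.cos(th),0],[0,0,1]])
n=s['eef_pos']+R0.apply([-.067,0,-.0035]);print('nose in press mm',((n-o)@Rp.T*1000).round(1),'px',proj(sc,n),'hole px',proj(sc,o+np.array([-.02,-.06,.062])@Rp))
cv2.imwrite('pics/w7.png',cv2.resize(sc['color'][190:250,190:290],(800,480),interpolation=cv2.INTER_CUBIC))
E
```

```text
time_s: 19.1
eef_pos: [0.4134, 0.0972, 0.0596]
orientation: [0.001, -0.062, 0.998, 0.0]
contact_force: [-0.6, 0.1, -0.8]
finger_gap: 0.0255
grasp_force: 30.0
t 19.1 tcp [0.4134 0.0972 0.0596] y [-0.123  0.992  0.001] z [ 0.002  0.001 -1.   ] F [-0.6  0.1 -0.8] gap 0.0255 grip 30.0 j [ 0.62  0.26 -0.68  0.   -0.63 -2.06]
nose in press mm [-39.2 -59.2  63.2] px [[222.2552272  219.16360188]] hole px [[218.1078272  215.81046458]]
```

View pics/w7.png

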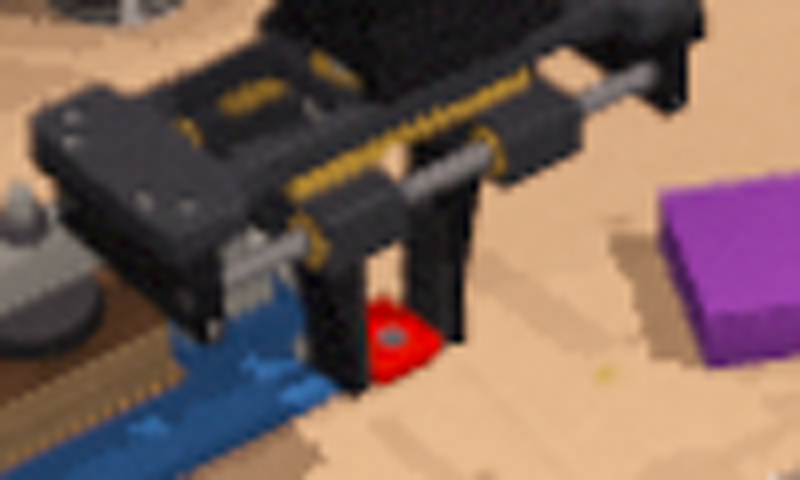

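```bash
python3 -m handwheel '[{"xyz":[-0.03,-0.002,0.003],"turn":[0,0,0],"claw":1},{"xyz":[-0.06,-0.003,0.005],"turn":[0,0,0],"claw":1},{"xyz":[-0.06,-0.003,0.005],"turn":[0,0,0],"claw":1},{"xyz":[-0.06,-0.003,0.005],"turn":[0,0,0],"claw":1}]'
cat >> h.py <<'E'
th=np.radians(7.1);O=np.array([.5115,.169,0]);Rp=np.array([[np.cos(th),np.sin(th),0],[-np.sin(th),np.cos(th),0],[0,0,1]])
def nose():
    from station import ctrl
    s=ctrl.sense();q=s['orientation'];R0=Ro.from_quat([q[1],q[2],q[3],q[0]])
    n=s['eef_pos']+R0.apply([-.067,0,-.0035]);print('nose in press mm',((n-O)@Rp.T*1000).round(1),'F press',(Rp@s['contact_force']).round(1));st()
E
python3 -c "
from h import *
nose()"
```

```text
time_s: 19.55
eef_pos: [0.4248, 0.0979, 0.0578]
orientation: [0.0, -0.062, 0.998, 0.0]
contact_force: [0.5, 0.1, -0.8]
finger_gap: 0.0256
grasp_force: 30.0
nose in press mm [-27.8 -59.9  61.3] F press [ 0.5  0.  -0.8]
t 19.55 tcp [0.4248 0.0979 0.0578] y [-0.123  0.992  0.   ] z [ 0.  0. -1.] F [ 0.5  0.1 -0.8] gap 0.0256 grip 30.0 j [ 0.6   0.28 -0.66 -0.   -0.64 -2.05]
```

```bash
python3 -m handwheel '[{"xyz":[-0.02,0,-0.003],"turn":[0,0,0],"claw":1},{"xyz":[-0.04,0,-0.003],"turn":[0,0,0],"claw":1},{"xyz":[-0.06,0,-0.003],"turn":[0,0,0],"claw":1},{"xyz":[-0.075,0,-0.003],"turn":[0,0,0],"claw":1},{"xyz":[-0.075,0,-0.003],"turn":[0,0,0],"claw":1}]'
python3 -c "
from h import *
nose()"
```

```text
time_s: 20.05
eef_pos: [0.44, 0.0999, 0.0583]
orientation: [0.0, -0.062, 0.998, 0.0]
contact_force: [-0.9, 0.3, -0.8]
finger_gap: 0.0254
grasp_force: 30.0
nose in press mm [-12.5 -59.8  61.8] F press [-0.9  0.4 -0.8]
t 20.05 tcp [0.44   0.0999 0.0583] y [-0.123  0.992  0.   ] z [ 0.  0. -1.] F [-0.9  0.3 -0.8] gap 0.0254 grip 30.0 j [ 0.59  0.3  -0.62  0.   -0.65 -2.03]
```

```bash
python3 -m handwheel '[{"xyz":[-0.03,0,0],"turn":[0,0,0],"claw":1},{"xyz":[-0.06,0,0],"turn":[0,0,0],"claw":1},{"xyz":[-0.09,0,0],"turn":[0,0,0],"claw":1},{"xyz":[-0.12,0,0],"turn":[0,0,0],"claw":1},{"xyz":[-0.12,0,0],"turn":[0,0,0],"claw":1}]'
python3 -c "
from h import *
nose()"
```

```text
time_s: 20.55
eef_pos: [0.4644, 0.103, 0.0583]
orientation: [0.0, -0.062, 0.998, 0.0]
contact_force: [0.4, -0.5, -1.2]
finger_gap: 0.0255
grasp_force: 30.0
nose in press mm [ 12.1 -59.7  61.9] F press [ 0.3 -0.5 -1.2]
t 20.55 tcp [0.4644 0.103  0.0583] y [-0.123  0.992  0.   ] z [ 0.001  0.    -1.   ] F [ 0.4 -0.5 -1.2] gap 0.0255 grip 30.0 j [ 0.56  0.33 -0.56  0.   -0.67 -2.01]
```

```bash
python3 -m handwheel '[{"xyz":[-0.03,0,0],"turn":[0,0,0],"claw":1},{"xyz":[-0.06,0,0],"turn":[0,0,0],"claw":1},{"xyz":[-0.08,0,0],"turn":[0,0,0],"claw":1},{"xyz":[-0.095,0,0],"turn":[0,0,0],"claw":1},{"xyz":[-0.095,0,0],"turn":[0,0,0],"claw":1}]'
python3 -c "
from h import *
nose()"
```

```text
time_s: 21.05
eef_pos: [0.4824, 0.105, 0.0582]
orientation: [-0.0, -0.062, 0.998, -0.0]
contact_force: [-0.4, 0.7, -0.7]
finger_gap: 0.0259
grasp_force: 30.0
nose in press mm [ 30.2 -59.9  61.7] F press [-0.3  0.7 -0.7]
t 21.05 tcp [0.4824 0.105  0.0582] y [-0.123  0.992 -0.   ] z [-0. -0. -1.] F [-0.4  0.7 -0.7] gap 0.0259 grip 30.0 j [ 0.54  0.36 -0.52 -0.   -0.69 -1.99]
```

```bash
python3 -m handwheel '[{"xyz":[-0.01,0,0],"turn":[0,0,0],"claw":1},{"xyz":[-0.015,0,0],"turn":[0,0,0],"claw":1},{"xyz":[-0.02,0,0],"turn":[0,0,0],"claw":1},{"xyz":[-0.02,0,0],"turn":[0,0,0],"claw":1}]'
python3 -c "
from h import *
nose()"
```

```text
time_s: 21.45
eef_pos: [0.4828, 0.1045, 0.0575]
orientation: [-0.003, -0.061, 0.998, -0.001]
contact_force: [-7.9, 1.5, 2.1]
finger_gap: 0.0253
grasp_force: 30.0
nose in press mm [ 30.6 -60.5  60.6] F press [-7.6  2.5  2.1]
t 21.45 tcp [0.4828 0.1045 0.0575] y [-0.122  0.992 -0.001] z [-0.007 -0.002 -1.   ] F [-7.9  1.5  2.1] gap 0.0253 grip 30.0 j [ 0.54  0.36 -0.51 -0.   -0.7  -1.99]
```

```bash
python3 -m handwheel '[{"xyz":[-0.01,0,0],"turn":[0,0,0],"claw":1},{"xyz":[-0.02,0,0],"turn":[0,0,0],"claw":1},{"xyz":[-0.02,0,0],"turn":[0,0,0],"claw":1}]'
python3 -c "
from h import *
nose()"
python3 -m handwheel '[{"xyz":[0.035,0,0],"turn":[0,0,0],"claw":1},{"xyz":[0.035,0,0],"turn":[0,0,0],"claw":0.55},{"xyz":[0.035,0,0],"turn":[0,0,0],"claw":0.55},{"xyz":[0.035,0,0],"turn":[0,0,0],"claw":0.55},{"xyz":[0.035,0,-0.05],"turn":[0,0,0],"claw":0.55},{"xyz":[0.035,0,-0.2],"turn":[0,0,0],"claw":0.55},{"xyz":[0.035,0,-0.4],"turn":[0,0,0],"claw":0.55},{"xyz":[0.1,-0.2,-0.6],"turn":[0,0,0],"claw":0.55},{"xyz":[0.2,-0.4,-0.8],"turn":[0,0,0],"claw":0.55},{"xyz":[0.3,-0.6,-1],"turn":[0,0,0],"claw":0.55},{"xyz":[0.3,-0.6,-1],"turn":[0,0,0],"claw":0.55}]'
python3 - <<'E'
from h import *
from station import ctrl
st();sc=ctrl.snapshot('scene');w=ctrl.snapshot('wrist')
print('expected shoulder px',(proj(sc,O+np.array([[-.02,-.06,.062],[-.05,-.06,.062],[.032,-.06,.062]])@Rp)-[150,190])*6)
a=cv2.resize(sc['color'][190:280,150:250],(600,540),interpolation=cv2.INTER_CUBIC);o=np.zeros((540,800,3),np.uint8);o[:,:600]=a;o[:150,600:]=cv2.resize(w['color'],(200,150),interpolation=cv2.INTER_AREA);cv2.imwrite('pics/w8.png',o)
E
```

```text
time_s: 21.75
eef_pos: [0.4831, 0.1041, 0.0569]
orientation: [-0.007, -0.061, 0.998, -0.002]
contact_force: [-15.3, 4.0, 6.9]
finger_gap: 0.0261
grasp_force: 30.0
nose in press mm [ 30.9 -61.   59.4] F press [-14.7   5.9   6.9]
t 21.75 tcp [0.4831 0.1041 0.0569] y [-0.122  0.993 -0.003] z [-0.015 -0.005 -1.   ] F [-15.3   4.    6.9] gap 0.0261 grip 30.0 j [ 0.54  0.37 -0.51 -0.01 -0.71 -1.98]
time_s: 22.85
eef_pos: [0.4454, -0.0223, 0.2623]
orientation: [0.003, -0.061, 0.998, 0.0]
contact_force: [1.2, -0.4, 0.3]
finger_gap: 0.0393
grasp_force: 0.0
t 22.85 tcp [ 0.4454 -0.0223  0.2623] y [-0.122  0.993  0.   ] z [ 0.006  0.001 -1.   ] F [ 1.2 -0.4  0.3] gap 0.0393 grip 0.0 j [ 0.32  0.04 -0.34  0.   -1.19 -1.77]
expected shoulder px [[408.64696318 154.86278751]
 [450.48664305 188.78357271]
 [339.29603668  98.63774256]]
```

View pics/w8.png

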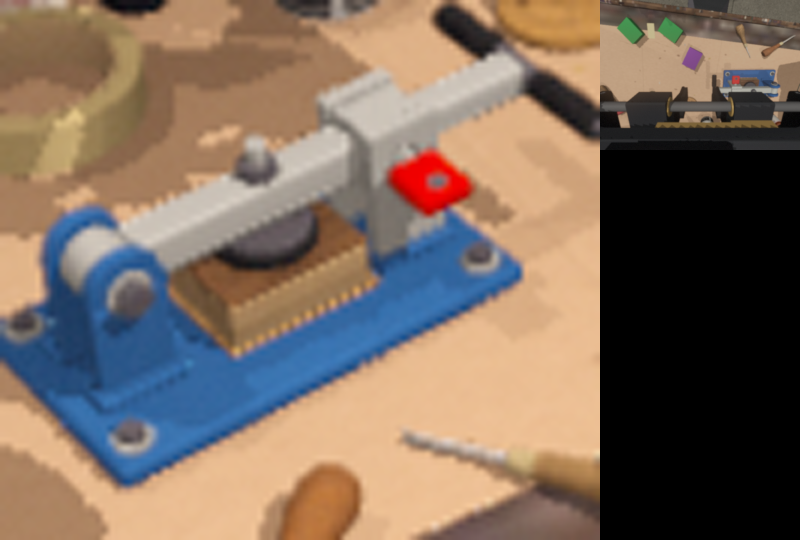

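The picture shows the handle front edge at about (410,167) and back edge at about (450,199). That matches the home position along the axis, with the handle drooping slightly in the hole clearance. To be certain it is seated, I'll nudge the handle's back end with closed fingers and read the stop position.

Run:
```python
from h import *
p=O+np.array([-.078,-.06,0])@Rp
go([p[0],p[1],.16],97.1);go([p[0],p[1],.056],97.1)
```

```text
xyz [-0.0455, 0.6076, 0.5133] turn [0.0002, 0.0027, -0.001] dist 0.159
xyz [-0.0411, 0.6073, 1.0333] turn [0.0002, 0.0027, -0.001] dist 0.24
```

```bash
python3 -m handwheel '[{"xyz":[-0.02,0.2,0.15],"turn":[0,0,0],"claw":1},{"xyz":[-0.04,0.4,0.3],"turn":[0,0,0],"claw":1},{"xyz":[-0.044,0.607,0.4],"turn":[0,0,0],"claw":1},{"xyz":[-0.044,0.607,0.513],"turn":[0,0,0],"claw":1},{"xyz":[-0.044,0.607,0.65],"turn":[0,0,0],"claw":1},{"xyz":[-0.044,0.607,0.8],"turn":[0,0,0],"claw":1},{"xyz":[-0.041,0.607,0.9],"turn":[0,0,0],"claw":1},{"xyz":[-0.041,0.607,0.98],"turn":[0,0,0],"claw":1},{"xyz":[-0.041,0.607,1],"turn":[0,0,0],"claw":1},{"xyz":[-0.041,0.607,1],"turn":[0,0,0],"claw":1},{"xyz":[-0.041,0.607,1],"turn":[0,0,0],"claw":1}]'
python3 - <<'E'
from h import *
from station import ctrl
st();s=ctrl.sense();print('tcp press',((s['eef_pos']-O)@Rp.T*1000).round(1))
E
```

```text
time_s: 24.05
eef_pos: [0.4391, 0.1015, 0.0589]
orientation: [0.001, -0.062, 0.998, 0.0]
contact_force: [-0.2, 0.0, 0.3]
finger_gap: 0.0005
grasp_force: 0.0
t 24.05 tcp [0.4391 0.1015 0.0589] y [-0.124  0.992  0.   ] z [ 0.001  0.001 -1.   ] F [-0.2  0.   0.3] gap 0.0005 grip 0.0 j [ 0.59  0.3  -0.62  0.   -0.65 -2.04]
tcp press [-80.2 -58.   58.9]
```

```bash
python3 -m handwheel '[{"xyz":[-0.03,-0.009,0.015],"turn":[0,0,0],"claw":1},{"xyz":[-0.06,-0.009,0.015],"turn":[0,0,0],"claw":1},{"xyz":[-0.085,-0.009,0.015],"turn":[0,0,0],"claw":1},{"xyz":[-0.095,-0.009,0.015],"turn":[0,0,0],"claw":1},{"xyz":[-0.105,-0.009,0.015],"turn":[0,0,0],"claw":1},{"xyz":[-0.115,-0.009,0.015],"turn":[0,0,0],"claw":1},{"xyz":[-0.115,-0.009,0.015],"turn":[0,0,0],"claw":1}]'
python3 - <<'E'
from h import *
from station import ctrl
st();s=ctrl.sense();print('tcp press',((s['eef_pos']-O)@Rp.T*1000).round(1))
E
```

```text
time_s: 24.75
eef_pos: [0.4592, 0.1011, 0.0548]
orientation: [-0.003, -0.061, 0.998, -0.001]
contact_force: [-6.6, 1.1, 4.7]
finger_gap: 0.0005
grasp_force: 3.0
t 24.75 tcp [0.4592 0.1011 0.0548] y [-0.122  0.992 -0.001] z [-0.005 -0.002 -1.   ] F [-6.6  1.1  4.7] gap 0.0005 grip 3.0 j [ 0.56  0.33 -0.58 -0.   -0.67 -2.01]
tcp press [-60.3 -60.9  54.8]
```

```bash
python3 -m handwheel '[{"xyz":[-0.01,0,0],"turn":[0,0,0],"claw":1},{"xyz":[-0.02,0,0],"turn":[0,0,0],"claw":1},{"xyz":[-0.025,0,0],"turn":[0,0,0],"claw":1},{"xyz":[-0.025,0,0],"turn":[0,0,0],"claw":1}]'
python3 - <<'E'
from h import *
from station import ctrl
st();s=ctrl.sense();print('tcp press',((s['eef_pos']-O)@Rp.T*1000).round(1))
E
python3 -m handwheel '[{"xyz":[0.1,0,0],"turn":[0,0,0],"claw":1},{"xyz":[0.2,0,0],"turn":[0,0,0],"claw":1},{"xyz":[0.2,0,-0.2],"turn":[0,0,0],"claw":1},{"xyz":[0.2,0,-0.4],"turn":[0,0,0],"claw":1},{"xyz":[0.2,-0.2,-0.6],"turn":[0,0,0],"claw":1},{"xyz":[0.2,-0.4,-0.8],"turn":[0,0,0],"claw":1},{"xyz":[0.2,-0.6,-1],"turn":[0,0,0],"claw":1},{"xyz":[0.2,-0.6,-1],"turn":[0,0,0],"claw":1}]'
python3 - <<'E'
from h import *
from station import ctrl
st();sc=ctrl.snapshot('scene')
hsv=cv2.cvtColor(sc['color'],cv2.COLOR_BGR2HSV).astype(int);m=((hsv[...,0]<8)|(hsv[...,0]>172))&(hsv[...,1]>180);m[:200]=0;m[235:]=0;m[:,:200]=0;m[:,240:]=0
v,u=np.nonzero(m);X=(deproj(sc,u,v)-O)@Rp.T;print(len(u),np.percentile(X,[3,50,97],axis=0).round(4).tolist())
E
```

```text
time_s: 25.15
eef_pos: [0.4596, 0.1005, 0.0542]
orientation: [-0.007, -0.061, 0.998, -0.002]
contact_force: [-17.9, 4.0, 10.4]
finger_gap: 0.0004
grasp_force: 8.1
t 25.15 tcp [0.4596 0.1005 0.0542] y [-0.121  0.993 -0.003] z [-0.014 -0.005 -1.   ] F [-17.9   4.   10.4] gap 0.0004 grip 8.1 j [ 0.56  0.34 -0.57 -0.01 -0.68 -2.  ]
tcp press [-60.  -61.6  54.2]
time_s: 25.95
eef_pos: [0.4435, -0.0232, 0.2595]
orientation: [0.004, -0.061, 0.998, 0.0]
contact_force: [1.0, 0.8, -0.5]
finger_gap: 0.0007
grasp_force: 0.0
t 25.95 tcp [ 0.4435 -0.0232  0.2595] y [-0.122  0.993 -0.   ] z [ 0.008  0.001 -1.   ] F [ 1.   0.8 -0.5] gap 0.0007 grip 0.0 j [ 0.32  0.04 -0.35  0.   -1.18 -1.77]
81 [[-0.0492, -0.0686, 0.0571], [-0.0378, -0.055, 0.0635], [-0.0243, -0.0457, 0.0661]]
```

```bash
python3 -c "
from station import ctrl
print(ctrl.finish_job())"
```

```text
the job is handed in; nothing more can be done
None
```

The job is handed in at about 26 s: the block is square on the cork pad, the bar is fully down, and the pin is home against a hard stop at 18 N; I viewed 11 pictures, one over the limit of 10.

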